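Lids back on the washed kitchen canisters

ROBOT

A 6-joint arm with a two-finger parallel gripper is mounted at the origin on the work surface. World frame = base frame: x ahead of the robot, y to its left, z up, the work surface at z = 0. Lengths are in m, angles in rad, forces in N, time in s.
With the tool pointing down it reaches from about 0.275 to 0.875 m from the base axis. Payload 12.5 kg.
Tool frame: the origin (TCP) lies midway between the tips of the shut fingers; the grasp point (between the pads) lies 19 mm behind it; z points along the fingers, y is the line along which they close (so a half turn about z gives the same grasp; the last joint's range is limited). The gripper opens to 85 mm and grips with 20 to 120 N. Pads are 22 mm wide; open, the fingers measure 114 mm over their backs; the gripper's body (76 mm by 85 mm) begins 54 mm behind the grasp point. The pads swing forward as they close: fully open they stand 13 mm farther back than shut.
Start: joints at [1.106, 0.351, 1.652, -0, 1.139, -0.085], TCP at [0.204, 0.511, 0.231] pointing down, gripper open.
Joint ranges: [-2.75, 2.75], [-0.79, 2.1], [0.01, 2.65], [-1.57, 4.71], [0.07, 3.14], [-2.87, 2.87]. Speed limits (rad/s): [2.22, 2.22, 2.79, 3.14, 3.14, 3.14].

INTERFACE

Orientations are given as a unit quaternion [w, x, y, z].
In Python, from rig import env, snapshot, look_for, masks_of, place_of gives the robot as it stands. The module is installed in compiled form; this text tells all that it offers.
- The arm moves only by the tool carry_out, never from a script. Its argument "steps" is a list that holds one entry, the list of rows, each a list of 7 numbers: the closure, from -1 (fully open) to 1 (shut), then the shift along the tool's x, y, z in mm, then the turn, a rotation vector about the tool's x, y, z in degrees. A call has 1 to 10 rows; each row is the pose to reach, as a shift and turn from the pose commanded when the call began, along the tool's axes at that moment; what a row does not reach only later rows make up. A row lasts 1/12 s, in which the tool goes at most 41.7 mm and 7.16 degrees, less where a joint would pass 70% of its speed; a pose out of reach is approached as far as the arm can. A call with a gripper value outside its range is refused whole. The fingers move at their own pace and stop on an object; "force" is the grip in N (left out, the last holds). Time passes only in rows, so rows that repeat a pose let the fingers close. It gives the time, the measured TCP pose, the force, the opening and the grip force at its end, in the units of the state.
- env.sense(): the state, without advancing time (a new reading comes with each control period).
- snapshot(name): name is "side" or "top" or "wrist"; returns a dict with "img" (420x560x3 uint8, red, green, blue), "K" (3x3 intrinsics, pixels), "view" (4x4, takes a point from world to camera coordinates). Camera axes: x right, y down, z forward; pixel columns grow to the right and rows downward; lengths in m; the calibration is good to about 2 mm. A picture is of the moment at which its call begins. There is no depth.
- env.finish_job(): hands the job in; it is judged then, once.
Trained networks look in a picture, given as the dict that the camera call returned (one of the last four; its "shot" number tells which), for a name from the list of things; names that differ only in an ending like _2 or _b are one class to them, and where a whole thing is asked for, a point or a joint stands for the part that bears it (a point fixed in the world has none). Each returns a list of dicts, best first, with "p" (0 to 1); they miss things now and then, are a little off and sometimes report something else, mostly with a low value. They report only what shows in the picture. A call takes as long as a camera call. They do not tell look-alikes from the thing itself.
- look_for(picture, query): "centre" ([column, row] in pixels, amid what is visible of it).
- masks_of(picture, query): "pixels" (420x560 bool, what is visible of it) and "centre" ([column, row] in pixels, amid what is visible of it).
- place_of(picture, query): "centre" ([column, row] in pixels: a listed point, or the origin of a listed thing).
The state is a dict: "clock": time; "joints": joint angles; "qd": joint speeds; "joint_torque": joint torques, N m; "tool_pos": TCP position; "eef_rot": TCP orientation; "wrist_force": force on the tool from outside, world axes, zero at the start; "moment": the same for the moment, N m; "grip_width": opening from 0.0 (shut) to 1.0 (fully open); "grip_force": force on a finger pad.
Only numpy, scipy, OpenCV 4.12 (cv2) and the standard library are available. Lean on these libraries where they do the work, as an engineer would, in place of code of your own. Each camera call takes 0.05 s, during which the arm holds its last target. There are 200 camera calls.

TASK

The four white canisters on the worktop have been washed and stand open, with their wooden lids lying about among them. Put each lid on the canister it fits, fully home so that it sits flat on the rim, and leave the canisters standing where they are. Do not knock over or push away the glass and the salt shaker that stand among them.

Things in the scene. Friction and masses are not known exactly. Their poses are not given: they have to be found in the camera images.
- lid_round_large: Loose wooden lid, round, 96 mm across, lying right way up on its cork stopper. Stopper 0 to 10 mm above the origin, 68 mm wide at its foot, 76 at its top; plate 10 to 18 mm; in the middle a round wooden knob 24 mm across from 18 to 40 mm. About 0.1 kg. Origin: centre of the stopper's underside; z up.
- can_round_large: Open white ceramic canister, large round (96 mm across, mouth 84 mm), 64 mm tall, walls and floor 6 mm, loose, 0.2 to 0.55 kg. Origin: centre of its underside; z up. With its lid home, the lid's origin is 54 mm above this one; the stopper has 4 mm of play all round.
- lid_round_small: Loose wooden lid, round, 70 mm across, lying right way up on its cork stopper. Stopper 0 to 10 mm above the origin, 42 mm wide at its foot, 50 at its top; plate 10 to 18 mm; in the middle a round wooden knob 24 mm across from 18 to 40 mm. About 0.1 kg. Origin: centre of the stopper's underside; z up.
- can_round_small: Open white ceramic canister, small round (70 mm across, mouth 58 mm), 64 mm tall, walls and floor 6 mm, loose, 0.2 to 0.55 kg. Origin: centre of its underside; z up. With its lid home, the lid's origin is 54 mm above this one; the stopper has 4 mm of play all round.
- lid_square: Loose wooden lid, square, 84 x 84 mm, lying right way up on its cork stopper. Stopper 0 to 10 mm above the origin, 56 x 56 at its foot, 64 x 64 above; plate 10 to 18 mm; in the middle an upright bar grip 44 mm long along x, 18 mm thick along y, from 18 to 40 mm. About 0.1 kg. Origin: centre of the stopper's underside; z up.
- can_square: Open white ceramic canister, square (84 x 84 mm, mouth 72 x 72), 64 mm tall, walls and floor 6 mm, loose, 0.2 to 0.55 kg. Origin: centre of its underside; z up. With its lid home, the lid's origin is 54 mm above this one; the stopper has 4 mm of play all round.
- lid_oblong: Loose wooden lid, oblong, 112 mm along x by 70 along y, lying right way up on its cork stopper. Stopper 0 to 10 mm above the origin, 84 x 42 at its foot, 92 x 50 above; plate 10 to 18 mm; in the middle an upright bar grip 44 mm long along x, 18 mm thick along y, from 18 to 40 mm. About 0.1 kg. Origin: centre of the stopper's underside; z up.
- can_oblong: Open white ceramic canister, oblong (112 mm along its x by 70 mm along its y, mouth 100 x 58), 64 mm tall, walls and floor 6 mm, loose, 0.2 to 0.55 kg. Origin: centre of its underside; z up. With its lid home, the lid's origin is 54 mm above this one; the stopper has 4 mm of play all round.
- glass: Bystander: small green glass, 50 mm across, 58 mm tall, loose; origin centre of its underside.
- shaker: Bystander: steel salt shaker with black cap, 40 mm across, 68 mm tall, loose; origin centre of its underside.
Things that resemble listed ones, but are neither listed nor needed, are in the scene too. Leave any black or grey look-alike of the lid_round_small alone.

How it is judged:
At the end, for the whole second after the job is handed in: Each of the four lids is released and at rest on its own canister: centred within 8 mm, its plate on the rim (lid origin 50 to 56.5 mm above the canister's origin; 54 is exact), level with the canister within 0.06 rad; every canister upright on the worktop (tilt under 0.05 rad) (horizontal distance between lid_round_large and can_round_large below 0.008 m and z of lid_round_large in the frame of can_round_large between 0.05 and 0.0565 m and angle between the z axis of lid_round_large and the z axis of can_round_large, either way round below 0.06 rad and angle between each of can_round_large, can_round_small, can_square, can_oblong's own z axis and vertical below 0.05 rad and height (world z) of each of can_round_large, can_round_small, can_square, can_oblong below 0.01 m and linear speed of each of lid_round_large, can_round_large, lid_round_small, can_round_small, lid_square, can_square, lid_oblong, can_oblong below 0.02 m/s and horizontal distance between lid_round_small and can_round_small below 0.008 m and z of lid_round_small in the frame of can_round_small between 0.05 and 0.0565 m and angle between the z axis of lid_round_small and the z axis of can_round_small, either way round below 0.06 rad and horizontal distance between lid_square and can_square below 0.008 m and z of lid_square in the frame of can_square between 0.05 and 0.0565 m and angle between the z axis of lid_square and the z axis of can_square, either way round below 0.06 rad and horizontal distance between lid_oblong and can_oblong below 0.008 m and z of lid_oblong in the frame of can_oblong between 0.05 and 0.0565 m and angle between the z axis of lid_oblong and the z axis of can_oblong, either way round below 0.06 rad); the robot touches nothing.
It fails at once if a canister is shoved more than 50 mm from its place or tipped (distance of any of can_round_large, can_round_small, can_square, can_oblong from where it was at the start of the episode above 0.05 m or angle between any of can_round_large, can_round_small, can_square, can_oblong's own z axis and vertical above 0.35 rad).
It fails at once if the glass is shoved more than 40 mm or knocked over (distance of glass from where it was at the start of the episode above 0.04 m or angle between glass's own z axis and vertical above 0.5 rad).
It fails at once if the shaker is shoved more than 40 mm or knocked over (distance of shaker from where it was at the start of the episode above 0.04 m or angle between shaker's own z axis and vertical above 0.5 rad).
It also fails if it takes over 106 s, if anything falls off the work surface, if the arm or the gripper's body presses on something with over 40 N, if the wrist force passes 120 N, or if a joint passes its speed limit or range.

## Working session

There is one attempt and no reset: what is moved stays moved. The work goes in short steps, Python scripts to look and compute and a tool call to move; the robot and the scene stay as the last step left them, time stands still between calls to the robot, and variables do not carry over. Pictures are saved under pics/ and viewed, at most 14 in all, crops included, and the job is handed in when it is done.

Besides the shell and the picture viewer there is one more tool, called after ">>>" in YAML: its name, and indented under it one key for each argument. carry_out: Moves the arm, as the interface text tells. Its arguments: {"type":"object","properties":{"steps":{"type":"array"},"force":{"type":"number"}},"required":["steps"]}

```bash
mkdir -p pics; cat > h.py <<'E'
import numpy as np, cv2
from rig import env, snapshot, look_for, masks_of, place_of
def ray(s,px,z):
    V=np.array(s["view"]);R=V[:3,:3];t=V[:3,3];c=-R.T@t
    d=R.T@np.linalg.inv(s["K"])@np.array([px[0],px[1],1.])
    return c+d*(z-c[2])/d[2]
def save(s,n): cv2.imwrite(f"pics/{n}.png",cv2.cvtColor(s["img"],cv2.COLOR_RGB2BGR))
E
python3 - <<'E'
from h import *
print(env.sense())
for v in("top","side"):
    s=snapshot(v);save(s,v+"0")
    print(v,np.round(-np.array(s["view"])[:3,:3].T@np.array(s["view"])[:3,3],3))
    for n in "lid_round_large can_round_large lid_round_small can_round_small lid_square can_square lid_oblong can_oblong glass shaker".split():
        for r in place_of(s,n)[:3]:
            if r["p"]>.2: print(n,round(r["p"],2),np.round(r["centre"]),np.round(ray(s,r["centre"],0),3)[:2])
E
```

```text
{'clock': 0.0, 'joints': array([ 1.10639017e+00,  3.51224714e-01,  1.65242358e+00,  3.70093393e-05,
        1.13908979e+00, -8.46310549e-02]), 'qd': array([-0.00064991, -0.00047032,  0.00043726,  0.00126717,  0.00160668,
        0.00019889]), 'joint_torque': array([-2.21979317e-03, -5.06112778e+01, -2.91394365e+01, -2.09066070e-04,
        4.65728794e-03,  2.14691798e-08]), 'tool_pos': array([0.20372834, 0.51052474, 0.23076492]), 'eef_rot': array([-1.71427794e-04,  1.88756049e-01,  9.82023842e-01, -5.46718188e-04]), 'wrist_force': array([ 0.51264629, -0.29418589,  0.58611344]), 'moment': array([-0.02695981,  0.0250627 , -0.02956385]), 'grip_force': 0.0, 'grip_width': 1.0031673007552355}
top [ 0.436 -0.064  0.828]
lid_round_large 0.55 [198. 192.] [0.616 0.108]
lid_round_large 0.28 [112. 200.] [0.602 0.297]
can_round_large 0.63 [190. 269.] [0.452 0.122]
lid_round_small 0.97 [432. 179.] [ 0.637 -0.401]
lid_round_small 0.7 [409. 134.] [ 0.741 -0.357]
lid_round_small 0.59 [378. 178.] [ 0.641 -0.284]
can_round_small 0.9 [105. 270.] [0.452 0.303]
lid_square 0.63 [112. 201.] [0.6   0.296]
can_square 0.88 [396. 271.] [ 0.441 -0.309]
lid_oblong 0.24 [197. 195.] [0.609 0.112]
can_oblong 0.83 [291. 268.] [ 0.45 -0.09]
glass 0.59 [249. 231.] [ 0.529 -0.001]
shaker 0.93 [152. 230.] [0.534 0.206]
side [ 0.476 -1.179  0.798]
lid_round_large 0.85 [276. 177.] [0.608 0.109]
can_round_large 0.78 [223. 178.] [0.453 0.112]
lid_round_small 0.85 [304. 265.] [ 0.635 -0.281]
lid_round_small 0.79 [314. 305.] [ 0.639 -0.407]
lid_round_small 0.64 [359. 287.] [ 0.746 -0.362]
can_round_small 0.98 [223. 146.] [0.453 0.314]
lid_square 0.63 [271. 144.] [0.609 0.312]
can_square 0.83 [218. 277.] [ 0.437 -0.304]
lid_oblong 0.57 [292. 214.] [ 0.633 -0.075]
can_oblong 0.87 [222. 220.] [ 0.447 -0.092]
glass 0.91 [254. 197.] [0.537 0.01 ]
shaker 0.66 [256. 197.] [0.541 0.009]
shaker 0.62 [248. 162.] [0.53  0.201]
```

View pics/top0.png

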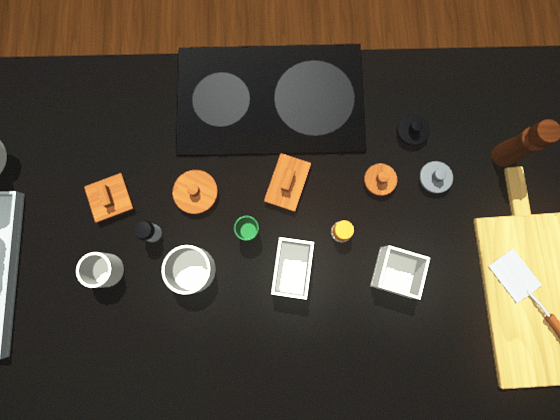

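View pics/side0.png

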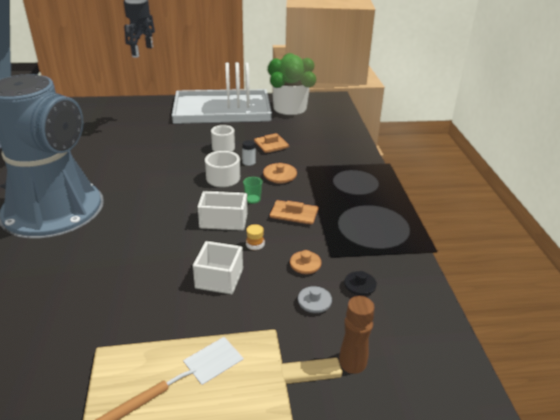

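The top view shows every item clearly: lids in row ~190 (square 108,197; large 195,192; oblong 288,182; small 381,180, with black and grey look-alikes at 413,130 and 437,178). The cans are in row ~270. I'll fit silhouette models to the masks.

```bash
cat > fit.py <<'E'
from h import *
from scipy.optimize import minimize
T=np.linspace(0,2*np.pi,48,endpoint=False)
def circ(d): return np.c_[np.cos(T),np.sin(T)]*d/2
def rect(a,b): return np.array([[1,1],[-1,1],[-1,-1],[1,-1]])*[a/2,b/2]
def prism(p,z0,z1): return np.vstack([np.c_[p,np.full(len(p),z)] for z in(z0,z1)])
bar=prism(rect(.044,.018),.018,.04); knob=prism(circ(.024),.018,.04)
M={}
for n,p,st in(("round_large",circ(.096),circ(.072)),("round_small",circ(.07),circ(.046)),("square",rect(.084,.084),rect(.06,.06)),("oblong",rect(.112,.07),rect(.088,.046))):
    M["can_"+n]=[prism(p,0,.064)]
    M["lid_"+n]=[prism(st,0,.01),prism(p,.01,.018),knob if "round" in n else bar]
def proj(s,P):
    V=np.array(s["view"]);q=(P@V[:3,:3].T+V[:3,3])@np.array(s["K"]).T
    return q[:,:2]/q[:,2:]
def render(s,n,x,z0=0):
    c,si=np.cos(x[2]),np.sin(x[2]);R=np.array([[c,-si,0],[si,c,0],[0,0,1]])
    im=np.zeros((420,560),np.uint8)
    for b in M[n]:
        h=cv2.convexHull(np.float32(proj(s,b@R.T+[x[0],x[1],z0])))
        cv2.fillConvexPoly(im,np.round(h*256).astype(np.int32),1,shift=8)
    return im
def soft(im): return cv2.GaussianBlur(im.astype(np.float32),(0,0),1.5)
def fit(views,n,x0,yaws=(0,),z0=0):
    """views: list of (snapshot,mask)"""
    ms=[soft(m) for _,m in views]
    f=lambda u:sum(((soft(render(s,n,[u[0],u[1],u[2]*10],z0))-m)**2).sum()/m.sum() for (s,_),m in zip(views,ms))
    best=None
    for y in yaws:
        u0=np.array([x0[0],x0[1],y/10])
        r=minimize(f,u0,method="Nelder-Mead",options=dict(initial_simplex=[u0,u0+[.012,0,0],u0+[0,.012,0],u0+[0,0,.02]],xatol=1e-4,fatol=1e-4))
        if best is None or r.fun<best.fun: best=r
    return best.x*[1,1,10],best.fun
def pick(s,n,xy,z=.02):
    c=proj(s,np.array([[*xy,z]]))[0]
    ms=[m for m in masks_of(s,n)]
    ms=[m for m in ms if np.hypot(*(np.array(m["centre"])-c))<25]
    return ms[0]["pixels"] if ms else None
E
python3 - <<'E'
from fit import *
G={"lid_square":(.605,.3),"lid_round_large":(.61,.108),"lid_oblong":(.633,-.08),"lid_round_small":(.636,-.281),
"can_round_small":(.452,.308),"can_round_large":(.452,.115),"can_oblong":(.448,-.09),"can_square":(.44,-.305)}
S=[snapshot("top"),snapshot("side")]
for n,g in G.items():
    vs=[];out=[]
    for s in S:
        m=pick(s,n,g)
        if m is None: out.append(None);continue
        vs.append((s,m)); x,e=fit([(s,m)],n,g,(0,) if "round" in n else (-.6,0,.6,1.2)); out.append((np.round(x,3),round(e,3)))
    x,e=fit(vs,n,g,(0,) if "round" in n else (-.6,0,.6,1.2)) if vs else (0,0)
    print(n,out,"BOTH",np.round(x,4),round(e,3))
E
```

```text
lid_square [(array([0.604, 0.297, 0.347]), np.float64(0.007)), (array([0.606, 0.3  , 0.318]), np.float64(0.018))] BOTH [0.6044 0.2978 0.4254] 0.029
lid_round_large [(array([0.613, 0.112, 0.122]), np.float64(0.011)), (array([ 0.616,  0.114, -0.071]), np.float64(0.014))] BOTH [ 0.6139  0.1126 -0.2429] 0.029
lid_oblong [(array([ 0.631, -0.086, -0.343]), np.float64(0.013)), (array([ 0.633, -0.083, -0.383]), np.float64(0.014))] BOTH [ 0.6323 -0.0856 -0.3516] 0.036
lid_round_small [(array([ 0.635, -0.285,  0.275]), np.float64(0.023)), (array([ 0.636, -0.285,  0.08 ]), np.float64(0.009))] BOTH [ 0.6356 -0.2849  0.0857] 0.033
can_round_small [(array([0.451, 0.297, 0.338]), np.float64(0.03)), None] BOTH [0.4505 0.297  0.3375] 0.03
can_round_large [(array([0.449, 0.116, 0.202]), np.float64(0.004)), (array([0.452, 0.117, 0.134]), np.float64(0.009))] BOTH [0.4493 0.1169 0.1299] 0.014
can_oblong [(array([ 0.45 , -0.092, -0.164]), np.float64(0.006)), (array([ 0.451, -0.091, -0.149]), np.float64(0.006))] BOTH [ 0.4498 -0.0916 -0.1624] 0.013
can_square [(array([ 0.438, -0.306, -0.304]), np.float64(0.008)), (array([ 0.44 , -0.306,  1.295]), np.float64(0.009))] BOTH [ 0.4386 -0.3065 -0.3059] 0.019
```

```bash
cat > plan.py <<'E'
import sys; from h import *
from scipy.spatial.transform import Rotation as Ro
# args: sequences of x,y,z,angle_of_tool_y(rad)
st=env.sense();w=st["eef_rot"];R=Ro.from_quat([w[1],w[2],w[3],w[0]]).as_matrix();p=st["tool_pos"]
a0=np.arctan2(R[1,1],R[0,1]);print("at",p.round(4),"ay",round(a0,3),"t",round(st["clock"],2),"F",st["wrist_force"].round(1),"grip",round(st["grip_width"],3),"tilt",R[:2,2].round(4),"j6",round(st["joints"][5],2))
for a in sys.argv[1:]:
    x,y,z,g=map(float,a.split(","))
    d=R.T@(np.array([x,y,z])-p)*1000;t=-np.degrees((g-a0+np.pi)%(2*np.pi)-np.pi)
    print(a,"->",d.round(1),"turn z",round(t,1),"rows",round(np.linalg.norm(d)/41.7,1),round(abs(t)/7.16,1))
E
python3 plan.py .605,.298,.13,1.913 .605,.298,.021,1.913
```

```text
at [0.2039 0.5108 0.2313] ay 1.191 t 2.0 F [ 0.1  0.7 -0.1] grip 1.0 tilt [0.     0.0001] j6 -0.08
.605,.298,.13,1.913 -> [-451.4  -49.   101.3] turn z -41.4 rows 11.2 5.8
.605,.298,.021,1.913 -> [-451.4  -49.   210.3] turn z -41.4 rows 12.0 5.8
```

>>> carry_out:
  steps:
    - [[-1,-45,-5,10,0,0,-7],[-1,-451.4,-49,101.3,0,0,-41.4],[-1,-451.4,-49,101.3,0,0,-41.4],[-1,-451.4,-49,101.3,0,0,-41.4],[-1,-451.4,-49,101.3,0,0,-41.4],[-1,-451.4,-49,101.3,0,0,-41.4],[-1,-451.4,-49,101.3,0,0,-41.4],[-1,-451.4,-49,101.3,0,0,-41.4],[-1,-451.4,-49,101.3,0,0,-41.4],[-1,-451.4,-49,101.3,0,0,-41.4]]
  force: 40

```text
clock: 2.83
tool_pos: [0.5502, 0.3267, 0.1438]
eef_rot: [0.0, -0.17, 0.985, 0.0]
wrist_force: [0.1, 0.4, -0.2]
grip_width: 1.0
grip_force: 0.0
```

```bash
python3 plan.py .605,.298,.13,1.913 .605,.298,.021,1.913; python3 - <<'E'
from fit import *
s=snapshot("wrist");save(s,"w0")
m=pick(s,"lid_square",(.605,.298)); print(m is not None and m.sum())
if m is not None: print(fit([(s,m)],"lid_square",(.605,.298),(.34,)))
E
```

```text
at [0.5502 0.3267 0.1438] ay 1.913 t 2.83 F [ 0.1  0.4 -0.2] grip 1.0 tilt [0.0001 0.0001] j6 -1.45
.605,.298,.13,1.913 -> [-42.  -45.4  13.8] turn z 0.0 rows 1.5 0.0
.605,.298,.021,1.913 -> [-42.  -45.4 122.8] turn z 0.0 rows 3.3 0.0
9318
(array([0.60614785, 0.2992225 , 0.34091121]), np.float64(0.004957861732691526))
```

View pics/w0.png

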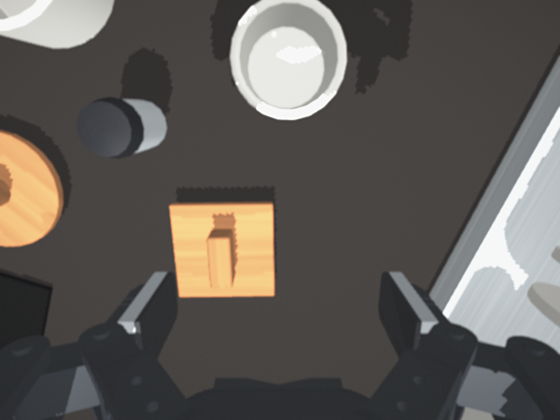

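The bar (222,258) lies along the tool x axis, and the wrist fit agrees with the other cameras to 1.5 mm. Descending and gripping.

>>> carry_out:
  steps:
    - [[-1,-42.8,-44.6,30,0,0,0],[-1,-42.8,-44.6,50,0,0,0],[-1,-42.8,-44.6,85,0,0,0],[-1,-42.8,-44.6,110,0,0,0],[-1,-42.8,-44.6,122.8,0,0,0],[-1,-42.8,-44.6,122.8,0,0,0],[1,-42.8,-44.6,122.8,0,0,0],[1,-42.8,-44.6,122.8,0,0,0],[1,-42.8,-44.6,122.8,0,0,0],[1,-42.8,-44.6,122.8,0,0,0]]
  force: 40

```text
clock: 3.77
tool_pos: [0.6045, 0.3009, 0.0232]
eef_rot: [0.001, -0.171, 0.985, 0.0]
wrist_force: [-0.2, 0.1, -0.2]
grip_width: 0.457
grip_force: 0.0
```

>>> carry_out:
  steps:
    - [[1,0,0,0,0,0,0],[1,0,0,0,0,0,0],[1,0,0,0,0,0,0],[1,0,0,-30,0,0,0],[1,0,0,-65,0,0,0],[1,0,0,-105,0,0,0],[1,0,0,-110,0,0,0]]

```text
clock: 4.35
tool_pos: [0.6065, 0.3016, 0.1388]
eef_rot: [0.005, -0.171, 0.985, 0.001]
wrist_force: [-0.0, 0.5, 0.9]
grip_width: 0.198
grip_force: 39.7
```

```bash
python3 plan.py .5,-.16,.131,1.59 .4388,-.3065,.131,1.266; python3 - <<'E'
from fit import *
s=snapshot("wrist");save(s,"w1")
st=env.sense();p=st["tool_pos"]
m=pick(s,"lid_square",p[:2],p[2]); print(m is not None and m.sum())
if m is not None:
    x,e=fit([(s,m)],"lid_square",p[:2],(.34,),p[2]-.021); print(x,e,x[:2]-p[:2])
E
```

```text
at [0.6065 0.3016 0.1388] ay 1.914 t 4.35 F [-0.   0.5  0.9] grip 0.198 tilt [0.009  0.0037] j6 -1.52
.5,-.16,.131,1.59 -> [ 255.5 -398.9    5.1] turn z 18.5 rows 11.4 2.6
.4388,-.3065,.131,1.266 -> [ 362.4 -516.3    4. ] turn z 37.1 rows 15.1 5.2
False
```

View pics/w1.png

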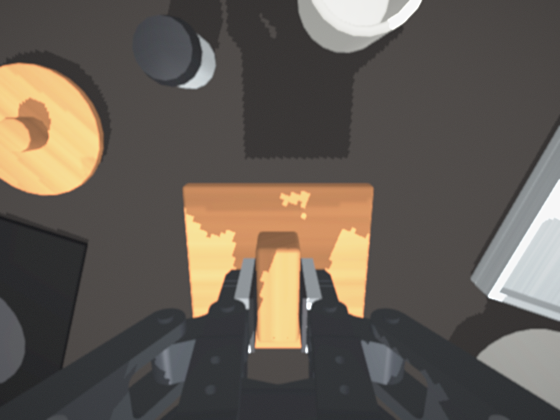

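>>> carry_out:
  steps:
    - [[1,0,0,0,0,0,0],[1,0,0,0,0,0,0],[1,0,0,0,0,0,0]]

```text
clock: 4.7
tool_pos: [0.6031, 0.3001, 0.1296]
eef_rot: [-0.001, -0.171, 0.985, -0.0]
wrist_force: [0.6, -0.3, -1.2]
grip_width: 0.196
grip_force: 39.7
```

```bash
python3 plan.py .53,.1,.131,1.7 .4388,-.3065,.131,1.266; python3 - <<'E'
from fit import *
s=snapshot("side");st=env.sense();p=st["tool_pos"]
for n in("lid_square","lid_oblong"):
  for m in masks_of(s,n):
    c=np.array(m["centre"]); print(n,m["p"],c,proj(s,np.array([[*p[:2],p[2]]])))
E
```

```text
at [0.6031 0.3001 0.1296] ay 1.914 t 4.7 F [ 0.6 -0.3 -1.2] grip 0.196 tilt [-0.0027 -0.0011] j6 -1.52
.53,.1,.131,1.7 -> [ 136.1 -163.9   -1. ] turn z 12.2 rows 5.1 1.7
.4388,-.3065,.131,1.266 -> [ 3.586e+02 -5.160e+02 -3.000e-01] turn z 37.1 rows 15.1 5.2
lid_square 0.62 [265.7 113.4] [[270.07963155 108.99755118]]
```

Settled, with the bar gripped. Carrying it to the square canister.

>>> carry_out:
  steps:
    - [[1,20,-28,0,0,0,4],[1,358,-516,0,0,0,37.1],[1,358,-516,0,0,0,37.1],[1,358,-516,0,0,0,37.1],[1,358,-516,0,0,0,37.1],[1,358,-516,0,0,0,37.1],[1,358,-516,0,0,0,37.1],[1,358,-516,0,0,0,37.1],[1,358,-516,0,0,0,37.1],[1,358,-516,0,0,0,37.1]]

```text
clock: 5.68
tool_pos: [0.496, -0.0966, 0.1314]
eef_rot: [0.0, 0.152, 0.988, -0.0]
wrist_force: [1.9, -0.3, -1.4]
grip_width: 0.201
grip_force: 39.7
```

```bash
python3 plan.py .4388,-.3065,.131,1.266
```

```text
at [ 0.496  -0.0966  0.1314] ay 1.266 t 5.68 F [ 1.9 -0.3 -1.4] grip 0.201 tilt [ 0.0001 -0.0001] j6 -1.55
.4388,-.3065,.131,1.266 -> [  -8.3 -217.4    0.4] turn z 0.0 rows 5.2 0.0
```

>>> carry_out:
  steps:
    - [[1,-3,-35,0,0,0,0],[1,-5,-75,0,0,0,0],[1,-6,-115,0,0,0,0],[1,-7,-155,0,0,0,0],[1,-8,-185,0,0,0,0],[1,-8,-205,0,0,0,0],[1,-8,-205,0,0,0,0],[1,-8,-205,0,0,0,0],[1,-8,-205,0,0,0,0],[1,-8,-205,0,0,0,0]]

```text
clock: 6.52
tool_pos: [0.4433, -0.2918, 0.1314]
eef_rot: [-0.0, 0.151, 0.988, 0.0]
wrist_force: [-0.2, 0.1, -1.0]
grip_width: 0.199
grip_force: 39.7
```

```bash
python3 plan.py .4388,-.3065,.131,1.266 .4388,-.3065,.075,1.266; python3 - <<'E'
from fit import *
s=snapshot("wrist");save(s,"w2")
m=pick(s,"can_square",(.439,-.307),.06);print(m is None)
E
```

```text
at [ 0.4433 -0.2918  0.1314] ay 1.267 t 6.52 F [-0.2  0.1 -1. ] grip 0.199 tilt [-0.0002  0.0003] j6 -1.94
.4388,-.3065,.131,1.266 -> [ -0.1 -15.3   0.4] turn z 0.1 rows 0.4 0.0
.4388,-.3065,.075,1.266 -> [ -0.1 -15.4  56.4] turn z 0.1 rows 1.4 0.0
True
```

View pics/w2.png

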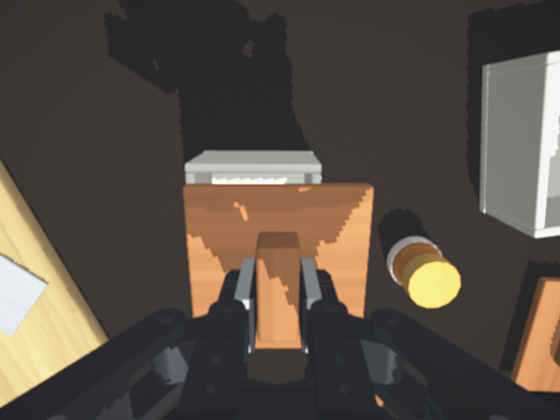

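The lid (185–372 px) is square with the can rim (187–320) and about 15 mm off, as computed. Shifting and lowering.

>>> carry_out:
  steps:
    - [[1,0,-15.3,0,0,0,0],[1,0,-15.3,0,0,0,0],[1,0,-15.3,20,0,0,0],[1,0,-15.3,40,0,0,0],[1,0,-15.3,50,0,0,0],[1,0,-15.3,55,0,0,0],[1,0,-15.3,56,0,0,0],[1,0,-15.3,56,0,0,0],[1,0,-15.3,56,0,0,0],[1,0,-15.3,56,0,0,0]]

```text
clock: 7.45
tool_pos: [0.4388, -0.3073, 0.0759]
eef_rot: [0.0, 0.152, 0.988, -0.0]
wrist_force: [-0.3, 0.5, 1.8]
grip_width: 0.198
grip_force: 40.7
```

```bash
python3 plan.py .4388,-.3065,.075,1.266
```

```text
at [ 0.4388 -0.3073  0.0759] ay 1.266 t 7.45 F [-0.3  0.5  1.8] grip 0.198 tilt [ 0.0006 -0.0004] j6 -1.96
.4388,-.3065,.075,1.266 -> [0.2 0.7 0.9] turn z 0.0 rows 0.0 0.0
```

>>> carry_out:
  steps:
    - [[-1,0,0,0,0,0,0],[-1,0,0,0,0,0,0],[-1,0,0,0,0,0,0],[-1,0,0,0,0,0,0],[-1,0,0,-10,0,0,0],[-1,0,0,-40,0,0,0],[-1,0,0,-75,0,0,0],[-1,0,0,-75,0,0,0],[-1,0,0,-75,0,0,0]]

```text
clock: 8.2
tool_pos: [0.4392, -0.308, 0.1528]
eef_rot: [0.002, 0.152, 0.988, -0.001]
wrist_force: [-0.6, 1.0, -0.7]
grip_width: 1.0
grip_force: 0.0
```

```bash
python3 plan.py .6,-.288,.14,1.266 .6357,-.285,.14,1.266 ; python3 - <<'E'
from fit import *
s=snapshot("wrist");save(s,"w3")
m=pick(s,"lid_round_small",(.6357,-.285))
if m is not None: print(m.sum(),fit([(s,m)],"lid_round_small",(.6357,-.285)))
m=pick(s,"lid_square",(.439,-.307),.09)
if m is not None: print(m.sum(),fit([(s,m)],"lid_square",(.439,-.307),(-.3,),.054))
E
```

```text
at [ 0.4392 -0.308   0.1528] ay 1.266 t 8.2 F [-0.6  1.  -0.7] grip 1.0 tilt [ 0.0032 -0.0027] j6 -1.96
.6,-.288,.14,1.266 -> [-147.3   67.4   13.3] turn z 0.0 rows 3.9 0.0
.6357,-.285,.14,1.266 -> [-180.4   81.    13.4] turn z 0.0 rows 4.8 0.0
2458 (array([ 0.63278985, -0.28367121,  0.06854195]), np.float64(0.3831522464752197))
14607 (array([ 0.43929903, -0.30673881, -0.30398945]), np.float64(0.0029919336084276438))
```

View pics/w3.png

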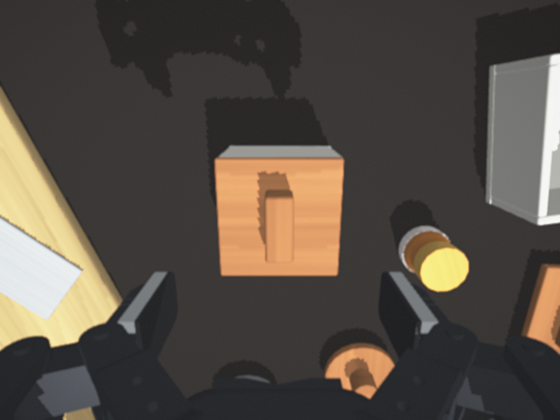

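Square lid is seated; the fit at height 54 mm is good (279,215). Moving over the small round lid.

>>> carry_out:
  steps:
    - [[-1,-36,16,3,0,0,0],[-1,-72,32,6,0,0,0],[-1,-108,48,9,0,0,0],[-1,-144,64,12,0,0,0],[-1,-170,76,12,0,0,0],[-1,-180,81,12,0,0,0],[-1,-180,81,12,0,0,0],[-1,-180,81,12,0,0,0],[-1,-180,81,12,0,0,0],[-1,-180,81,12,0,0,0]]

```text
clock: 9.18
tool_pos: [0.6334, -0.2845, 0.1383]
eef_rot: [-0.0, 0.152, 0.988, 0.0]
wrist_force: [0.4, 0.1, -0.4]
grip_width: 0.998
grip_force: 0.0
```

```bash
python3 plan.py .6357,-.285,.021,1.266
```

```text
at [ 0.6334 -0.2845  0.1383] ay 1.265 t 9.18 F [ 0.4  0.1 -0.4] grip 0.998 tilt [-0.0008  0.0003] j6 -1.75
.6357,-.285,.021,1.266 -> [ -2.5   0.2 117.3] turn z -0.0 rows 2.8 0.0
```

>>> carry_out:
  steps:
    - [[-1,-2.5,0,35,0,0,0],[-1,-2.5,0,70,0,0,0],[-1,-2.5,0,100,0,0,0],[-1,-2.5,0,114,0,0,0],[-1,-2.5,0,117,0,0,0],[-1,-2.5,0,117,0,0,0],[-1,-2.5,0,117,0,0,0],[-1,-2.5,0,117,0,0,0]]

```text
clock: 9.85
tool_pos: [0.6379, -0.2855, 0.0238]
eef_rot: [0.002, 0.152, 0.988, -0.001]
wrist_force: [0.5, 0.8, 0.2]
grip_width: 0.998
grip_force: 0.0
```

>>> carry_out:
  steps:
    - [[1,0,0,0,0,0,0],[1,0,0,0,0,0,0],[1,0,0,0,0,0,0],[1,0,0,0,0,0,0],[1,0,0,0,0,0,0],[1,0,0,0,0,0,0],[1,0,0,0,0,0,0]]

```text
clock: 10.43
tool_pos: [0.637, -0.2849, 0.0218]
eef_rot: [0.0, 0.152, 0.988, -0.0]
wrist_force: [-0.4, -0.5, 2.9]
grip_width: 0.264
grip_force: 39.3
```

>>> carry_out:
  steps:
    - [[1,0,0,-15,0,0,0],[1,0,0,-45,0,0,0],[1,0,0,-80,0,0,0],[1,0,0,-105,0,0,0],[1,0,0,-110,0,0,0],[1,0,0,-110,0,0,0],[1,0,0,-110,0,0,0],[1,0,0,-110,0,0,0]]

```text
clock: 11.1
tool_pos: [0.6361, -0.2845, 0.1299]
eef_rot: [-0.001, 0.152, 0.988, 0.0]
wrist_force: [-0.4, 0.1, -2.3]
grip_width: 0.263
grip_force: 39.3
```

```bash
python3 plan.py .4505,.297,.131,1.266; python3 - <<'E'
from fit import *
s=snapshot("wrist");save(s,"w4")
E
```

```text
at [ 0.6361 -0.2845  0.1299] ay 1.266 t 11.1 F [-0.4  0.1 -2.3] grip 0.263 tilt [-0.0023  0.0013] j6 -1.75
.4505,.297,.131,1.266 -> [3.515e+02 4.990e+02 1.000e-01] turn z 0.0 rows 14.6 0.0
```

View pics/w4.png

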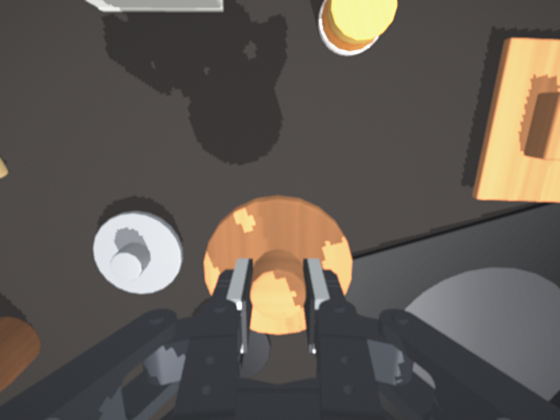

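Small lid held centrally (278,270). Carrying it over; I'll measure its can with the wrist camera on the way.

>>> carry_out:
  steps:
    - [[1,20,28,0,0,0,0],[1,351.5,499,0,0,0,0],[1,351.5,499,0,0,0,0],[1,351.5,499,0,0,0,0],[1,351.5,499,0,0,0,0],[1,351.5,499,0,0,0,0],[1,351.5,499,0,0,0,0],[1,351.5,499,0,0,0,0],[1,351.5,499,0,0,0,0],[1,351.5,499,0,0,0,0]]

```text
clock: 11.98
tool_pos: [0.5108, 0.1068, 0.1306]
eef_rot: [-0.001, 0.152, 0.988, -0.0]
wrist_force: [1.0, -0.1, -1.1]
grip_width: 0.261
grip_force: 39.3
```

```bash
python3 plan.py .4505,.297,.131,1.266 .53,.29,.131,1.266
```

```text
at [0.5108 0.1068 0.1306] ay 1.266 t 11.98 F [ 1.  -0.1 -1.1] grip 0.261 tilt [-0.0017 -0.0002] j6 -1.15
.4505,.297,.131,1.266 -> [114.7 163.4  -0.3] turn z -0.0 rows 4.8 0.0
.53,.29,.131,1.266 -> [ 36.7 180.6  -0.5] turn z -0.0 rows 4.4 0.0
```

>>> carry_out:
  steps:
    - [[1,9,40,0,0,0,0],[1,18,80,0,0,0,0],[1,26,120,0,0,0,0],[1,32,150,0,0,0,0],[1,35,166,0,0,0,0],[1,36,170,0,0,0,0],[1,36,170,0,0,0,0],[1,36,170,0,0,0,0],[1,36,170,0,0,0,0]]

```text
clock: 12.73
tool_pos: [0.5288, 0.2769, 0.1311]
eef_rot: [-0.0, 0.152, 0.988, -0.0]
wrist_force: [-0.2, 0.3, -0.6]
grip_width: 0.257
grip_force: 39.4
```

```bash
python3 plan.py .4505,.299,.131,1.266; python3 - <<'E'
from fit import *
s=snapshot("wrist");save(s,"w5")
for n,g in(("can_round_small",(.451,.299)),("can_round_large",(.45,.117))):
    m=pick(s,n,g,.04)
    if m is not None: print(m.sum(),np.where(m.any(1))[0][[0,-1]],fit([(s,m)],n,g))
E
```

```text
at [0.5288 0.2769 0.1311] ay 1.265 t 12.73 F [-0.2  0.3 -0.6] grip 0.257 tilt [-0.001  -0.0006] j6 -0.86
.4505,.299,.131,1.266 -> [81.3 -2.5  0.1] turn z -0.1 rows 2.0 0.0
11910 [ 31 156] (array([0.45199338, 0.29940469, 0.101097  ]), np.float64(0.008184102363884449))
```

View pics/w5.png

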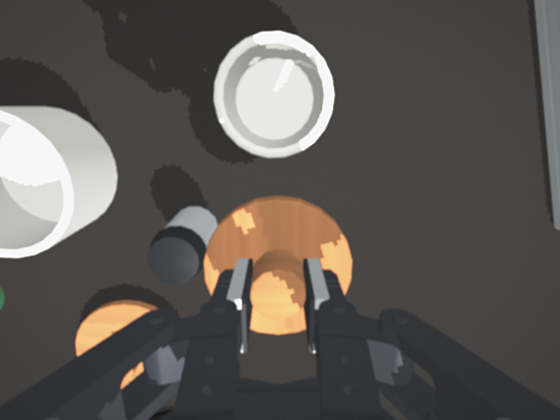

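Can at (274,95), fit at (0.452, 0.299), within 2 mm of the top view. Placing.

>>> carry_out:
  steps:
    - [[1,25,-1,0,0,0,0],[1,55,-2,0,0,0,0],[1,75,-2,0,0,0,0],[1,79.5,-2,0,0,0,0],[1,79.5,-2,0,0,0,0],[1,79.5,-2,0,0,0,0],[1,79.5,-2,0,0,0,0],[1,79.5,-2,0,0,0,0]]

```text
clock: 13.55
tool_pos: [0.4535, 0.2997, 0.1314]
eef_rot: [0.0, 0.152, 0.988, 0.0]
wrist_force: [-0.1, -0.6, -1.1]
grip_width: 0.262
grip_force: 39.4
```

```bash
python3 plan.py .452,.2992,.0755,1.266
```

```text
at [0.4535 0.2997 0.1314] ay 1.265 t 13.55 F [-0.1 -0.6 -1.1] grip 0.262 tilt [0.0004 0.0001] j6 -0.77
.452,.2992,.0755,1.266 -> [ 1.3 -0.9 55.9] turn z -0.1 rows 1.3 0.0
```

>>> carry_out:
  steps:
    - [[1,1,-1,15,0,0,0],[1,1,-1,35,0,0,0],[1,1,-1,47,0,0,0],[1,1,-1,53,0,0,0],[1,1,-1,55.5,0,0,0],[1,1,-1,55.5,0,0,0],[1,1,-1,55.5,0,0,0],[1,1,-1,55.5,0,0,0]]

```text
clock: 14.22
tool_pos: [0.4517, 0.2995, 0.0764]
eef_rot: [0.0, 0.152, 0.988, 0.0]
wrist_force: [-0.0, -0.6, -1.0]
grip_width: 0.265
grip_force: 39.6
```

```bash
python3 plan.py .452,.2992,.0755,1.266
```

```text
at [0.4517 0.2995 0.0764] ay 1.266 t 14.22 F [-0.  -0.6 -1. ] grip 0.265 tilt [0.0007 0.0004] j6 -0.77
.452,.2992,.0755,1.266 -> [-0.4 -0.2  0.9] turn z -0.0 rows 0.0 0.0
```

>>> carry_out:
  steps:
    - [[1,0,0,0.7,0,0,0],[1,0,0,0.7,0,0,0],[-1,0,0,0.7,0,0,0],[-1,0,0,0.7,0,0,0],[-1,0,0,0.7,0,0,0],[-1,0,0,0.7,0,0,0],[-1,0,0,-20,0,0,0],[-1,0,0,-55,0,0,0],[-1,0,0,-75,0,0,0],[-1,0,0,-75,0,0,0]]

```text
clock: 15.05
tool_pos: [0.453, 0.3004, 0.155]
eef_rot: [0.003, 0.152, 0.988, 0.002]
wrist_force: [-0.0, -0.1, 0.7]
grip_width: 1.003
grip_force: 0.0
```

```bash
python3 plan.py .6145,.1128,.15,1.266; python3 - <<'E'
from fit import *
s=snapshot("wrist");save(s,"w6")
m=pick(s,"lid_round_small",(.452,.299),.07)
if m is not None: print(m.sum(),fit([(s,m)],"lid_round_small",(.452,.299),(0,),.054))
m=pick(s,"can_round_large",(.45,.117),.04)
if m is not None: print(m.sum(),fit([(s,m)],"can_round_large",(.45,.117)))
E
```

```text
at [0.453  0.3004 0.155 ] ay 1.266 t 15.05 F [-0.  -0.1  0.7] grip 1.003 tilt [0.0057 0.0031] j6 -0.77
.6145,.1128,.15,1.266 -> [-210.3 -130.6    5.4] turn z 0.0 rows 5.9 0.0
7761 (array([0.45049934, 0.30054956, 0.26181101]), np.float64(0.007857682183384895))
14777 (array([0.44995984, 0.11671586, 0.1027025 ]), np.float64(0.005364546086639166))
```

View pics/w6.png

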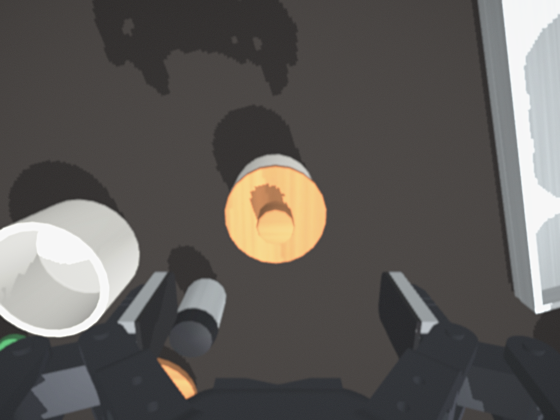

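Small lid seated (275,215). On to the large round lid.

>>> carry_out:
  steps:
    - [[-1,-34,-21,1,0,0,0],[-1,-68,-42,3,0,0,0],[-1,-102,-63,4,0,0,0],[-1,-136,-84,5,0,0,0],[-1,-170,-105,5,0,0,0],[-1,-195,-121,5,0,0,0],[-1,-209,-130,5,0,0,0],[-1,-209,-130,5,0,0,0],[-1,-209,-130,5,0,0,0],[-1,-209,-130,5,0,0,0]]

```text
clock: 16.03
tool_pos: [0.6106, 0.1137, 0.1452]
eef_rot: [-0.001, 0.151, 0.988, -0.0]
wrist_force: [-0.9, 0.3, -0.3]
grip_width: 1.0
grip_force: 0.0
```

```bash
python3 plan.py .6142,.1128,.021,1.266
```

```text
at [0.6106 0.1137 0.1452] ay 1.267 t 16.03 F [-0.9  0.3 -0.3] grip 1.0 tilt [-0.0017  0.0001] j6 -1.16
.6142,.1128,.021,1.266 -> [ -3.9   0.3 124.2] turn z 0.0 rows 3.0 0.0
```

>>> carry_out:
  steps:
    - [[-1,-3,0,35,0,0,0],[-1,-3,0,70,0,0,0],[-1,-3,0,103,0,0,0],[-1,-3,0,120,0,0,0],[-1,-3,0,124,0,0,0],[-1,-3,0,124,0,0,0],[-1,-3,0,124,0,0,0],[-1,-3,0,124,0,0,0]]

```text
clock: 16.7
tool_pos: [0.6153, 0.1124, 0.0237]
eef_rot: [0.001, 0.151, 0.988, 0.0]
wrist_force: [-0.4, -0.0, 0.5]
grip_width: 0.999
grip_force: 0.0
```

>>> carry_out:
  steps:
    - [[1,0,0,0,0,0,0],[1,0,0,0,0,0,0],[1,0,0,0,0,0,0],[1,0,0,0,0,0,0],[1,0,0,0,0,0,0],[1,0,0,0,0,0,0],[1,0,0,0,0,0,0]]

```text
clock: 17.28
tool_pos: [0.6147, 0.1118, 0.0223]
eef_rot: [0.0, 0.152, 0.988, 0.0]
wrist_force: [-2.1, -0.3, 4.9]
grip_width: 0.261
grip_force: 39.1
```

>>> carry_out:
  steps:
    - [[1,0,0,-15,0,0,0],[1,0,0,-45,0,0,0],[1,0,0,-80,0,0,0],[1,0,0,-105,0,0,0],[1,0,0,-110,0,0,0],[1,0,0,-110,0,0,0],[1,0,0,-110,0,0,0],[1,0,0,-110,0,0,0]]

```text
clock: 17.95
tool_pos: [0.6135, 0.1117, 0.13]
eef_rot: [-0.001, 0.152, 0.988, -0.0]
wrist_force: [1.0, -0.2, -1.0]
grip_width: 0.261
grip_force: 39.3
```

```bash
python3 plan.py .4497,.1169,.131,1.266; python3 - <<'E'
from fit import *
s=snapshot("wrist");save(s,"w7")
E
```

```text
at [0.6135 0.1117 0.13  ] ay 1.266 t 17.95 F [ 1.  -0.2 -1. ] grip 0.261 tilt [-0.003  -0.0004] j6 -1.16
.4497,.1169,.131,1.266 -> [157.8 -44.2  -0.5] turn z 0.0 rows 3.9 0.0
```

View pics/w7.png

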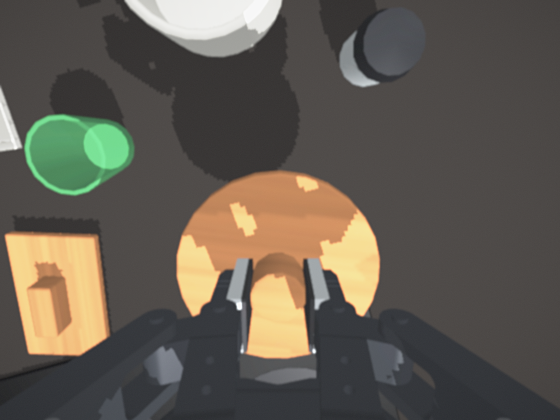

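Large lid held centrally (278,265), with a clear path to its can between the glass and the shaker.

>>> carry_out:
  steps:
    - [[1,30,-8,0,0,0,0],[1,65,-18,0,0,0,0],[1,100,-28,0,0,0,0],[1,132,-37,0,0,0,0],[1,152,-43,0,0,0,0],[1,157,-44,0,0,0,0],[1,157,-44,0,0,0,0],[1,157,-44,0,0,0,0],[1,157,-44,0,0,0,0],[1,157,-44,0,0,0,0]]

```text
clock: 18.83
tool_pos: [0.4525, 0.1169, 0.1317]
eef_rot: [0.0, 0.152, 0.988, 0.0]
wrist_force: [-0.5, -0.4, -1.3]
grip_width: 0.265
grip_force: 39.4
```

```bash
python3 plan.py .4497,.1169,.076,1.266
```

```text
at [0.4525 0.1169 0.1317] ay 1.266 t 18.83 F [-0.5 -0.4 -1.3] grip 0.265 tilt [0.0002 0.    ] j6 -1.11
.4497,.1169,.076,1.266 -> [ 2.6 -0.8 55.7] turn z -0.0 rows 1.3 0.0
```

>>> carry_out:
  steps:
    - [[1,2.5,-1,15,0,0,0],[1,2.5,-1,35,0,0,0],[1,2.5,-1,47,0,0,0],[1,2.5,-1,53,0,0,0],[1,2.5,-1,55.5,0,0,0],[1,2.5,-1,55.5,0,0,0],[1,2.5,-1,55.5,0,0,0],[1,2.5,-1,55.5,0,0,0]]

```text
clock: 19.5
tool_pos: [0.4494, 0.1168, 0.0768]
eef_rot: [0.0, 0.152, 0.988, 0.0]
wrist_force: [0.7, 0.3, -0.7]
grip_width: 0.262
grip_force: 39.5
```

```bash
python3 plan.py .4497,.1169,.0755,1.266
```

```text
at [0.4494 0.1168 0.0768] ay 1.266 t 19.5 F [ 0.7  0.3 -0.7] grip 0.262 tilt [0.0009 0.0002] j6 -1.11
.4497,.1169,.0755,1.266 -> [-0.2  0.2  1.3] turn z -0.0 rows 0.0 0.0
```

>>> carry_out:
  steps:
    - [[1,0,0,0.7,0,0,0],[1,0,0,0.7,0,0,0],[-1,0,0,0.7,0,0,0],[-1,0,0,0.7,0,0,0],[-1,0,0,0.7,0,0,0],[-1,0,0,0.7,0,0,0],[-1,0,0,-20,0,0,0],[-1,0,0,-55,0,0,0],[-1,0,0,-75,0,0,0],[-1,0,0,-75,0,0,0]]

```text
clock: 20.33
tool_pos: [0.4508, 0.1171, 0.1551]
eef_rot: [0.003, 0.152, 0.988, 0.001]
wrist_force: [1.6, -0.7, 0.2]
grip_width: 0.996
grip_force: 0.0
```

```bash
python3 plan.py .632,-.085,.15,1.217; python3 - <<'E'
from fit import *
s=snapshot("wrist")
m=pick(s,"lid_round_large",(.45,.117),.07)
if m is not None: print(m.sum(),fit([(s,m)],"lid_round_large",(.45,.117),(0,),.054))
E
```

```text
at [0.4508 0.1171 0.1551] ay 1.266 t 20.33 F [ 1.6 -0.7  0.2] grip 0.996 tilt [0.0062 0.001 ] j6 -1.11
.632,-.085,.15,1.217 -> [-233.5 -138.4    6.1] turn z 2.8 rows 6.5 0.4
```

>>> carry_out:
  steps:
    - [[-1,-34,-20,1,0,0,1],[-1,-68,-40,3,0,0,2],[-1,-102,-60,4,0,0,2.8],[-1,-136,-80,5,0,0,2.8],[-1,-170,-101,5,0,0,2.8],[-1,-203,-120,5,0,0,2.8],[-1,-225,-133,5,0,0,2.8],[-1,-233,-138,5,0,0,2.8],[-1,-233,-138,5,0,0,2.8],[-1,-233,-138,5,0,0,2.8]]

```text
clock: 21.27
tool_pos: [0.6287, -0.0842, 0.145]
eef_rot: [-0.001, 0.176, 0.984, 0.0]
wrist_force: [-0.0, 0.3, -0.1]
grip_width: 1.002
grip_force: 0.0
```

```bash
python3 plan.py .632,-.085,.021,1.217; python3 - <<'E'
from fit import *
s=snapshot("wrist");save(s,"w8")
m=pick(s,"lid_oblong",(.632,-.085),.02)
if m is not None: print(m.sum(),fit([(s,m)],"lid_oblong",(.632,-.085),(-.35,)))
s=snapshot("top")
m=pick(s,"lid_round_large",(.45,.117),.07)
if m is not None: print(m.sum(),fit([(s,m)],"lid_round_large",(.45,.117),(0,),.054))
E
```

```text
at [ 0.6287 -0.0842  0.145 ] ay 1.217 t 21.27 F [-0.   0.3 -0.1] grip 1.002 tilt [-0.0025  0.0007] j6 -1.42
.632,-.085,.021,1.217 -> [ -3.7   0.5 124. ] turn z -0.0 rows 3.0 0.0
11408 (array([ 0.63315066, -0.08525506, -0.34746028]), np.float64(0.005161098670214415))
```

View pics/w8.png

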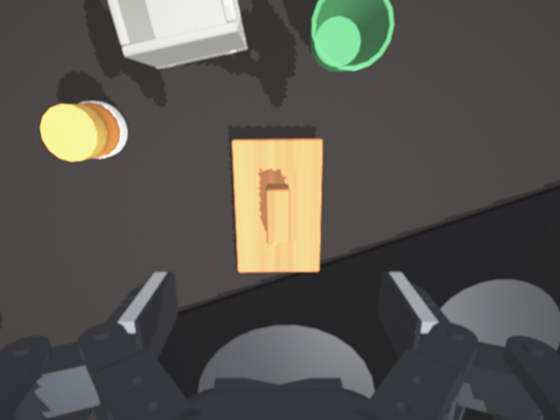

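Oblong lid at (278,205), square to the fingers; the fit agrees to 1 mm. Gripping.

>>> carry_out:
  steps:
    - [[-1,-3.5,0,35,0,0,0],[-1,-3.5,0,70,0,0,0],[-1,-3.5,0,103,0,0,0],[-1,-3.5,0,120,0,0,0],[-1,-3.5,0,124,0,0,0],[-1,-3.5,0,124,0,0,0],[-1,-3.5,0,124,0,0,0],[-1,-3.5,0,124,0,0,0]]

```text
clock: 22.13
tool_pos: [0.634, -0.086, 0.0244]
eef_rot: [0.001, 0.176, 0.984, -0.0]
wrist_force: [-0.5, -0.2, 0.2]
grip_width: 1.003
grip_force: 0.0
```

>>> carry_out:
  steps:
    - [[1,0,0,0,0,0,0],[1,0,0,0,0,0,0],[1,0,0,0,0,0,0],[1,0,0,0,0,0,0],[1,0,0,0,0,0,0],[1,0,0,0,0,0,0],[1,0,0,0,0,0,0],[1,0,0,0,0,0,0]]

```text
clock: 22.8
tool_pos: [0.6332, -0.0861, 0.0227]
eef_rot: [0.0, 0.176, 0.984, -0.0]
wrist_force: [0.6, 0.1, 3.4]
grip_width: 0.201
grip_force: 40.2
```

>>> carry_out:
  steps:
    - [[1,0,0,-15,0,0,0],[1,0,0,-45,0,0,0],[1,0,0,-80,0,0,0],[1,0,0,-105,0,0,0],[1,0,0,-110,0,0,0],[1,0,0,-110,0,0,0],[1,0,0,-110,0,0,0],[1,0,0,-110,0,0,0]]

```text
clock: 23.47
tool_pos: [0.632, -0.0859, 0.1308]
eef_rot: [-0.001, 0.176, 0.984, 0.0]
wrist_force: [-0.6, -0.0, -2.0]
grip_width: 0.202
grip_force: 39.6
```

```bash
python3 plan.py .45,-.0916,.131,1.4088
```

```text
at [ 0.632  -0.0859  0.1308] ay 1.217 t 23.47 F [-0.6 -0.  -2. ] grip 0.202 tilt [-0.0028  0.0006] j6 -1.43
.45,-.0916,.131,1.4088 -> [168.8 -68.4   0.3] turn z -11.0 rows 4.4 1.5
```

>>> carry_out:
  steps:
    - [[1,32,-13,0,0,0,-4],[1,66,-27,0,0,0,-8],[1,102,-41,0,0,0,-11],[1,136,-55,0,0,0,-11],[1,160,-65,0,0,0,-11],[1,168,-68.4,0,0,0,-11],[1,168,-68.4,0,0,0,-11],[1,168,-68.4,0,0,0,-11],[1,168,-68.4,0,0,0,-11],[1,168,-68.4,0,0,0,-11]]

```text
clock: 24.3
tool_pos: [0.4528, -0.0921, 0.1322]
eef_rot: [0.0, 0.081, 0.997, -0.0]
wrist_force: [0.3, -0.3, -2.2]
grip_width: 0.201
grip_force: 39.6
```

```bash
python3 plan.py .45,-.0916,.0765,1.4088; python3 - <<'E'
from h import *
s=snapshot("wrist");save(s,"w9")
E
```

```text
at [ 0.4528 -0.0921  0.1322] ay 1.409 t 24.3 F [ 0.3 -0.3 -2.2] grip 0.201 tilt [ 0.0003 -0.    ] j6 -1.71
.45,-.0916,.0765,1.4088 -> [ 2.8  0.  55.7] turn z 0.0 rows 1.3 0.0
```

View pics/w9.png

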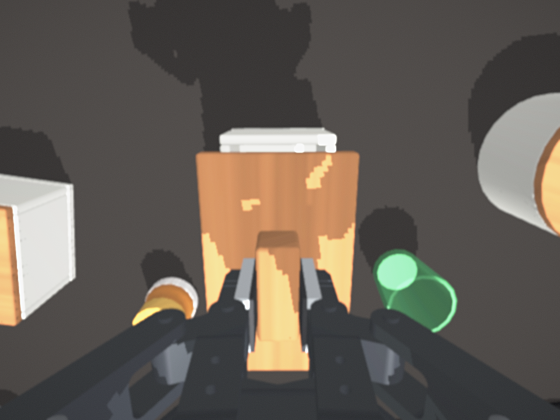

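The lid (197–358) is centred over the can (220–336) and square to it. Lowering.

>>> carry_out:
  steps:
    - [[1,2.7,0,15,0,0,0],[1,2.7,0,35,0,0,0],[1,2.7,0,47,0,0,0],[1,2.7,0,53,0,0,0],[1,2.7,0,55.7,0,0,0],[1,2.7,0,55.7,0,0,0],[1,2.7,0,55.7,0,0,0],[1,2.7,0,55.7,0,0,0]]

```text
clock: 25.02
tool_pos: [0.4495, -0.0917, 0.0771]
eef_rot: [0.0, 0.081, 0.997, -0.0]
wrist_force: [0.7, -0.6, -1.5]
grip_width: 0.194
grip_force: 39.6
```

>>> carry_out:
  steps:
    - [[1,0,0,0.7,0,0,0],[1,0,0,0.7,0,0,0],[-1,0,0,0.7,0,0,0],[-1,0,0,0.7,0,0,0],[-1,0,0,0.7,0,0,0],[-1,0,0,0.7,0,0,0],[-1,0,0,-20,0,0,0],[-1,0,0,-55,0,0,0],[-1,0,0,-90,0,0,0],[-1,0,0,-125,0,0,0]]

```text
clock: 25.85
tool_pos: [0.4486, -0.0915, 0.2032]
eef_rot: [-0.0, 0.081, 0.997, 0.0]
wrist_force: [1.4, -1.1, -0.1]
grip_width: 1.001
grip_force: 0.0
```

>>> carry_out:
  steps:
    - [[-1,-40,0,-30,0,0,0],[-1,-75,0,-50,0,0,0],[-1,-110,0,-50,0,0,0],[-1,-120,0,-50,0,0,0],[-1,-120,0,-50,0,0,0],[-1,-120,0,-50,0,0,0]]

```text
clock: 26.35
tool_pos: [0.5671, -0.1108, 0.251]
eef_rot: [-0.001, 0.081, 0.997, 0.0]
wrist_force: [-0.6, 0.7, -0.5]
grip_width: 0.998
grip_force: 0.0
```

```bash
python3 - <<'E'
from fit import *
G={"round_small":(.451,.299),"round_large":(.45,.117),"oblong":(.45,-.0916),"square":(.439,-.3065)}
Y={"oblong":-.162,"square":-.305}
for v in("side","wrist"):
    s=snapshot(v);save(s,"e"+v)
    for n,g in G.items():
        m=pick(s,"lid_"+n,g,.07)
        if m is not None: print(v,n,[(z,np.round(fit([(s,m)],"lid_"+n,g,(Y.get(n,0),),z)[0],4),round(fit([(s,m)],"lid_"+n,g,(Y.get(n,0),),z)[1],4)) for z in (.054,.062)])
s=cv2.imread("pics/eside.png")[110:320,170:320];cv2.imwrite("pics/ecrop.png",cv2.resize(s,None,fx=2.8,fy=2.8,interpolation=3)[:600])
E
```

```text
side round_small [(0.054, array([0.4493, 0.3022, 0.0913]), np.float64(0.0849)), (0.062, array([0.4497, 0.2869, 0.277 ]), np.float64(0.1034))]
side round_large [(0.054, array([0.4481, 0.1196, 0.1026]), np.float64(0.0517)), (0.062, array([0.4496, 0.1057, 0.0214]), np.float64(0.0664))]
side oblong [(0.054, array([ 0.4495, -0.0896, -0.1661]), np.float64(0.0192)), (0.062, array([ 0.449 , -0.1012, -0.1637]), np.float64(0.0256))]
side square [(0.054, array([ 0.4395, -0.3064, -0.3273]), np.float64(0.0133)), (0.062, array([ 0.4398, -0.3169, -0.2943]), np.float64(0.0211))]
wrist oblong [(0.054, array([ 0.4495, -0.091 , -0.1572]), np.float64(0.0028)), (0.062, array([ 0.4491, -0.0907, -0.1495]), np.float64(0.012))]
wrist square [(0.054, array([ 0.4383, -0.3077, -0.3136]), np.float64(0.0011)), (0.062, array([ 0.4395, -0.3037, -0.3158]), np.float64(0.0092))]
```

View pics/ecrop.png

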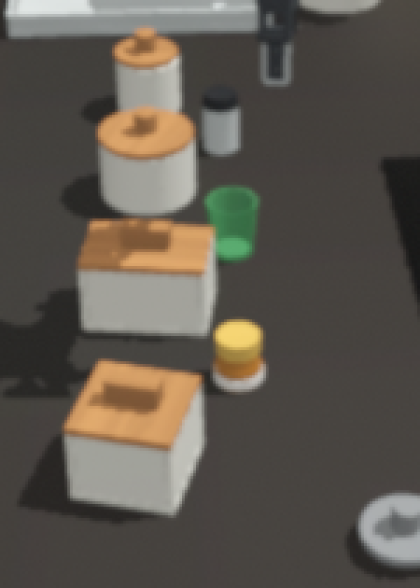

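View pics/ewrist.png

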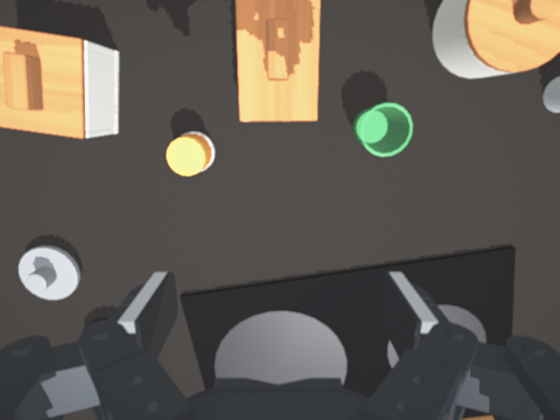

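The side crop shows all four lids flat on their cans, at crop pixels (147,50), (146,130), (147,245) and (135,400). The glass and shaker are upright in place, and the fits favour height 54 mm. Handing in.

```bash
python3 -c "
from rig import env
print(env.finish_job())"
```

```text
the job is handed in; nothing more can be done
None
```

All four lids are on their matching canisters, the glass and shaker were left standing in place, and the job is handed in at about 26 s; the judge returned no verdict, but the last pictures show every lid flat on its rim.

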